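# Close the photometer well with its sprung light cap and start the reading

## Robot

A 6-joint arm with a two-finger parallel gripper is mounted at the origin on the work surface. World frame = base frame: x ahead of the robot, y to its left, z up, the work surface at z = 0. Lengths are in m, angles in rad, forces in N, time in s.
With the tool pointing down it reaches from about 0.375 to 0.925 m from the base axis. Payload 5.7 kg.
Tool frame: the origin (TCP) lies midway between the tips of the shut fingers; the grasp point (between the pads) lies 19 mm behind it; z points along the fingers, y is the line along which they close (so a half turn about z gives the same grasp; the last joint's range is limited). The gripper opens to 88 mm and grips with 3 to 60 N. Pads are 20 mm wide; open, the fingers measure 115 mm over their backs; the gripper's body (75 mm by 178 mm) begins 61 mm behind the grasp point.
Start: joints at [0.995, 0.359, 1.51, -0, 1.272, -0.115], TCP at [0.267, 0.537, 0.223] pointing down, gripper open.
Joint ranges: [-2.97, 2.97], [-1.01, 2.36], [0.21, 2.38], [-0.96, 4.11], [0.2, 2.71], [-2.98, 2.98]. Speed limits (rad/s): [2.39, 2.39, 3.14, 3.14, 3.14, 3.14].

## Interface

Orientations are given as a unit quaternion [x, y, z, w].
In Python, from bench import move_ptp, servo_line, goto_joints, move_gripper, sleep, inverse_kinematics, capture, PlanningError, close_job, spot_in, silhouettes, current_clock, current_joint_pos, current_qvel, current_joint_torque, current_position, current_orientation, current_force, current_torque, current_finger_gap, current_grip_force gives the robot as it stands. Calls block until the motion is done:
- move_ptp(position, orientation): joint-space move of the TCP to a pose.
- servo_line(position, orientation=None, rate=0.15, contact_N=None): straight line of the TCP; orientation=None keeps the orientation; rate is the mean speed in m/s. With contact_N (N) it stops when the force on the tool has changed by that much, and returns True; else False.
- goto_joints(angles): joint-space move.
- move_gripper(opening): finger opening in m; the grip force is fixed at half the most; returns when the fingers have stopped.
- sleep(seconds).
- inverse_kinematics(position, orientation): joint angles nearest the present ones, or None.
- capture(name): name is "scene" or "top"; returns a dict with "image" (420x560x3 uint8, blue, green, red), "range_z" (420x560 float32, m along the optical axis (not along the pixel's ray), 0 where there is no reading), "intrinsics" (3x3 intrinsics, pixels), "k1" (the pictures are not rectified: a ray, as slopes to the right and down, at radius r is drawn at 1 + k1 r^2 times it, then the intrinsics apply), "R" (3x3) and "t" (3): a world point X has camera coordinates R X + t. Camera axes: x right, y down, z forward; pixel columns grow to the right and rows downward; lengths in m; the calibration is good to about 2 mm. A picture is of the moment at which its call begins.
A pose or a line that the arm cannot do raises PlanningError and nothing moves.
- close_job(): hands the job in; it is judged then, once.
Trained networks look in the newest picture that a camera, given by its name, has taken for a name from the list of things; names that differ only in an ending like _2 or _b are one class to them, and where a whole thing is asked for, a point or a joint stands for the part that bears it (a point fixed in the world has none). Each returns a list of dicts, best first, with "conf" (0 to 1); they miss things now and then, are a little off and sometimes report something else, mostly with a low value. They report only what shows in the picture. A call takes as long as a camera call. They do not tell look-alikes from the thing itself.
- spot_in(camera, query): "xy" ([column, row] in pixels, amid what is visible of it).
- silhouettes(camera, query): "region" (420x560 bool, what is visible of it) and "xy" ([column, row] in pixels, amid what is visible of it).
Readings, each from a call of its own:
- current_clock(): time.
- current_joint_pos(): joint angles.
- current_qvel(): joint speeds.
- current_joint_torque(): joint torques, N m.
- current_position(): TCP position.
- current_orientation(): TCP orientation.
- current_force(): force on the tool from outside, world axes, zero at the start.
- current_torque(): the same for the moment, N m.
- current_finger_gap(): finger opening in m.
- current_grip_force(): force on a finger pad.
Only numpy, scipy, OpenCV 4.12 (cv2) and the standard library are available. Lean on these libraries where they do the work, as an engineer would, in place of code of your own. Each camera call takes 0.05 s, during which the arm holds its last target. There are 200 camera calls.

## Task

Pinch the two tabs of the grey sprung light cap together, fit it into the round well of the photometer until its flange is down on the rim, and let the tabs spring out under the rim so the cap stays latched and level. Then, with the cap latched, press the round read key on the meter right down and let it come back up. Work gently: do not lean on the meter or force the cap, and leave everything else on the bench where it is.

Things in the scene. Friction and masses are not known exactly. Their poses are not given: they have to be found in the camera images.
- cap: the grey sprung light cap, standing nose down on the table, about 75 g. Origin: centre of the underside of its nose; z up. Upwards: round plug to 16 mm (34 mm across at the flat nose, widening over 9 mm to 47 mm), flange 62 mm across from 16 to 20 mm, two upright finger tabs from 20 to 44 mm, facing each other across the cap's y axis
- tabs (a point): point on the cap's axis midway between the two finger tabs, 32 mm above the cap's origin. Each tab is 20 mm wide along x, 6 mm thick; 52 mm over both (along y) when free. A pinch moves each up to 6 mm inwards to a stop (40 mm over both) against a spring, 4 N free to 8 N at the stop
- lugs (a point): point on the cap's axis 7 mm above its origin, midway between two square lugs at the feet of the tabs, 12 mm wide along x and 4 mm high (5 to 9 mm above the origin). They reach 28.5 mm out along y when the tabs are free, 22.5 mm fully pinched. Free, they do not pass the well's rim; pinched, they do. Any yaw of the cap in the well is good
- tab_left (a joint): inward travel of the cap's tab at +y: 0 free, 0.006 fully pinched (m)
- tab_right (a joint): inward travel of the cap's tab at -y: 0 free, 0.006 fully pinched (m)
- meter: the white photometer, fixed to the table: housing 210 (x) x 170 (y) x 45 mm high, origin: centre of its underside. On it, at x = +50 mm, stands the round black turret with the sample well, 72 mm across; a display lies nearer its front (-x).
- well (a point): point on the axis of the well, fixed in the housing, 77 mm above the table. The turret's height was set by hand and is not measured: its rim's top face lies anywhere from 10 mm below to 10 mm above this point. The rim's hole is 50 mm across, the rim 5 mm thick; below, the well is 62 mm wide, so the lugs can spring out under the rim while the flange is down on it (2 mm of play)
- seal (a joint): downward travel (m) of the black sprung seal plate in the well, 42 mm across, 11.5 mm below the rim's top: 0 with no cap, 0.0045 with the flange pressed down on the rim, about 0.0025 with the cap latched. The cap's nose must press it: 3 N at first, 6 N with the flange down; it lifts a cap whose lugs are not caught
- key_top (a point): centre of the top of the round black read key, 24 mm across, in a round grey collar 40 mm across and 12 mm high on the front left of the housing; the top stands 17 mm above the housing. Presses straight down
- key (a joint): downward travel of the read key: 0 up, 0.005 fully pressed; 1.2 N to start, 4 N at the bottom; springs back
- jar_lid: bystander: plain grey plastic jar lid, a disc 62 mm across and 14 mm thick with a round knob 22 mm across in the middle (30 mm high in all); it has no tabs and does not fit the meter; origin: centre of its underside
- marker: bystander: grey marker pen lying on the table, 14 mm thick, about 134 mm long along its x; origin under its middle
- beaker: bystander: glass beaker, 66 mm across, 80 mm high; origin: centre of its underside
- wash_bottle: bystander: white bottle, 60 mm across, 150 mm high; origin: centre of its underside
- vial_rack: bystander: grey rack of sample vials, 75 x 170 x 67 mm high; origin: centre of its underside
- stapler: bystander: black stapler, 130 x 36 x 60 mm high, long along its x; origin: centre of its underside
- stamp: bystander: black and grey office stamp, 60 x 36 x 58 mm high; origin: centre of its underside
Not all that is in view belongs to the job. What is shaped like the cap but green is not meant.

How it is judged:
On the way, in this order (a step that is already met when the one before it is completed fails the run):
1. the cap is latched in the well: seal pressed, both tabs sprung out, level (value of joint seal above 0.0012 m and value of joint each of tab_left, tab_right below 0.0015 m and horizontal distance between cap and well below 0.006 m and angle between cap's own z axis and vertical below 0.07 rad), for 0.3 s.
2. the read key is pressed down while the cap is latched (all of step 1 and value of joint key above 0.0025 m), for 0.05 s.
At the end, for the whole second after the job is handed in: The cap sits in the well within 6 mm of its axis and within 0.07 rad of level, at rest, seal plate pressed more than 1.2 mm, both tabs sprung out to within 1.5 mm of free; the read key has been pressed (over 2.5 mm) since and is back up (under 1 mm) (all of step 1 and value of joint key below 0.001 m and linear speed of cap below 0.01 m/s); the robot touches nothing.
It fails at once if the cap is forced against the meter with more than 30 N (contact force between cap and meter above 30 N).
It fails at once if the robot itself pushes on the meter with more than 30 N (contact force between any of the fingers, the arm and meter above 30 N).
It fails at once if a bystander is moved by more than 20 mm (distance of any of jar_lid, marker, beaker, wash_bottle, vial_rack, stapler, stamp from where it was at the start of the episode above 0.02 m).
It also fails if it takes over 64 s, if anything falls off the work surface, if the arm or the gripper's body presses on something with over 40 N, if the wrist force passes 120 N, or if a joint passes its speed limit or range.

## Working session

There is one attempt and no reset: what is moved stays moved. The work goes in short steps, each a Python script; the robot and the scene stay as the last script left them, time stands still between calls to the robot, and variables do not carry over. Pictures are saved under pics/ and viewed, at most 10 in all, crops included, and the job is handed in when it is done.

```bash
ls; mkdir -p pics
cat > h.py <<'E'
import numpy as np, cv2
from bench import *
def cloud(c):
    K=c["intrinsics"];z=c["range_z"].astype(float);h,w=z.shape
    u,v=np.meshgrid(np.arange(w),np.arange(h))
    xd=(u-K[0,2])/K[0,0];yd=(v-K[1,2])/K[1,1]
    x,y=xd.copy(),yd.copy()
    for _ in range(8):
        s=1+c["k1"]*(x*x+y*y);x=xd/s;y=yd/s
    P=np.stack([x*z,y*z,z],-1)
    W=(P-np.array(c["t"]))@np.array(c["R"])
    W[z<=0]=np.nan
    return W
def q_down(yaw):  # tool z down, tool y at angle yaw from world y (half turn free)
    # R = Rz(yaw) * Rx(pi)
    return [np.cos(yaw/2),np.sin(yaw/2),0,0]
E
python3 - <<'E'
from h import *
print(current_orientation(),current_position(),current_clock())
for n in ("scene","top"):
    c=capture(n);cv2.imwrite(f"pics/{n}0.png",cv2.resize(c["image"],(784,588)))
    W=cloud(c);np.save(f"{n}0.npy",W);cv2.imwrite(f"{n}0raw.png",c["image"])
    print(n,np.array(c["R"]).round(2).tolist(),np.array(c["t"]).round(2))
    for q in ("cap","meter","key_top","jar_lid","marker","beaker","wash_bottle","vial_rack","stapler","stamp"):
        for d in silhouettes(n,q)[:4]:
            r=d["region"];p=W[r];p=p[np.isfinite(p[:,0])]
            print(q,round(d["conf"],2),np.round(d["xy"]),r.sum(),np.median(p,0).round(3) if len(p) else None, np.percentile(p,98,axis=0).round(3) if len(p) else None)
E
```

```text
pics
[ 2.28348683e-01  9.73579005e-01 -8.41592437e-04 -3.01261315e-04] [0.26641334 0.53684051 0.22184767] 0.0
scene [[-0.03, 1.0, 0.0], [0.87, 0.03, -0.5], [-0.5, -0.01, -0.87]] [ 0.02 -0.47  1.32]
cap 0.71 [384. 153.] 304 [0.364 0.278 0.02 ] [0.391 0.303 0.045]
cap 0.69 [388. 189.] 366 [0.475 0.274 0.02 ] [0.499 0.3   0.044]
meter 0.97 [220. 208.] 5086 [ 0.574 -0.177  0.046] [ 0.656 -0.098  0.083]
key_top 0.47 [392. 187.] 356 [0.473 0.275 0.02 ] [0.497 0.3   0.044]
jar_lid 0.71 [455. 263.] 873 [0.69  0.414 0.049] [0.723 0.439 0.08 ]
jar_lid 0.63 [336. 182.] 366 [0.461 0.128 0.013] [0.483 0.155 0.031]
jar_lid 0.4 [394. 179.] 27 [0.461 0.292 0.037] [0.468 0.295 0.048]
marker 0.79 [340. 254.] 237 [0.663 0.139 0.012] [0.716 0.149 0.015]
marker 0.21 [389. 186.] 397 [0.474 0.274 0.02 ] [0.499 0.302 0.044]
beaker 0.73 [456. 261.] 882 [0.69  0.414 0.049] [0.723 0.439 0.08 ]
wash_bottle 0.69 [108. 212.] 992 [ 0.606 -0.437  0.091] [ 0.624 -0.42   0.151]
wash_bottle 0.26 [394. 179.] 69 [0.459 0.293 0.029] [0.468 0.314 0.047]
vial_rack 0.59 [344. 290.] 2495 [0.774 0.147 0.035] [0.805 0.232 0.06
[... 579 characters left out ...]
1 [244. 235.] 339 [0.447 0.127 0.013] [0.477 0.157 0.03 ]
marker 0.69 [241. 170.] 150 [0.657 0.141 0.012] [0.713 0.148 0.017]
beaker 0.94 [161. 154.] 414 [0.698 0.418 0.048] [0.72  0.441 0.082]
wash_bottle 0.71 [431. 201.] 560 [ 0.582 -0.436  0.096] [ 0.616 -0.419  0.151]
wash_bottle 0.62 [195. 229.] 305 [0.467 0.274 0.02 ] [0.496 0.3   0.044]
wash_bottle 0.5 [239. 140.] 1317 [0.748 0.149 0.036] [0.791 0.23  0.069]
vial_rack 0.91 [237. 138.] 1362 [0.749 0.15  0.035] [0.795 0.233 0.069]
stapler 0.66 [148. 225.] 637 [0.458 0.412 0.044] [0.522 0.453 0.058]
stamp 0.83 [408. 247.] 269 [ 0.448 -0.385  0.053] [ 0.481 -0.378  0.061]
stamp 0.54 [240. 140.] 1314 [0.749 0.149 0.036] [0.793 0.232 0.069]
```

View pics/scene0.png

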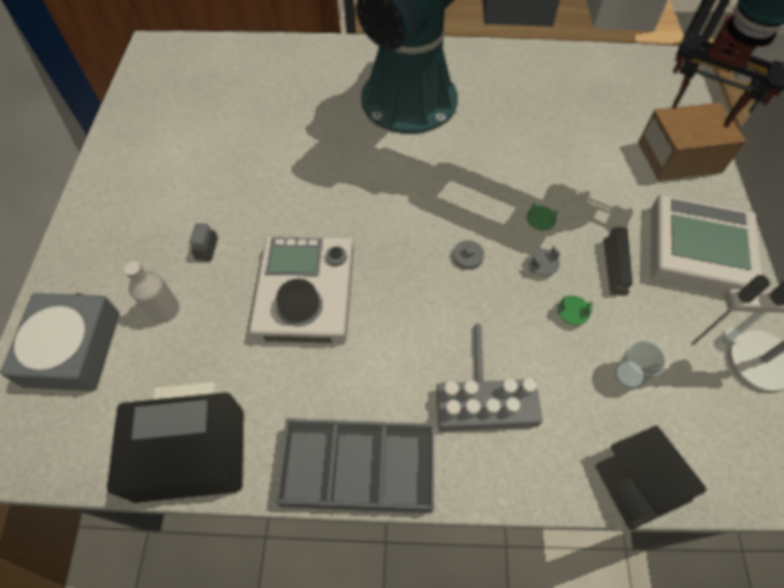

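Run:
```python
import cv2,numpy as np
a=cv2.imread("scene0raw.png")[130:240,340:480];b=cv2.imread("top0raw.png")[170:280,130:270]
cv2.imwrite("pics/crop.png",cv2.resize(np.vstack([a,b]),None,fx=2.7,fy=2.7,interpolation=cv2.INTER_CUBIC))
```

```text
(no output)
```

View pics/crop.png

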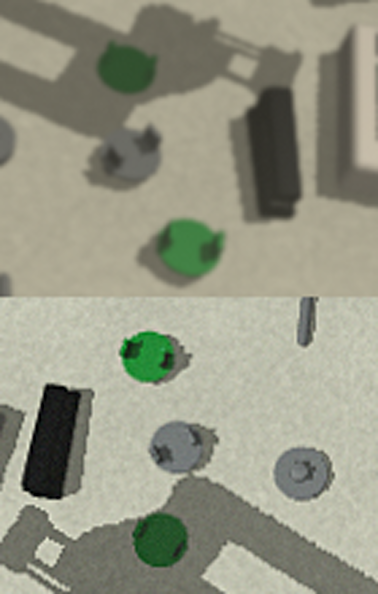

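The three cap-shaped things in the scene view are the dark green one in shadow at raw (386,154), the grey one with two tabs at (388,188), and the bright green one at (410,222). The plain grey disc with a knob at (336,182) is the jar lid. The crop confirms that the grey two-tab cap near (0.47, 0.274) is the one meant. Next I measure the cap, well and key.

```bash
cat >> h.py <<'E'
def circ(p):
    A=np.c_[2*p[:,:2],np.ones(len(p))];s=np.linalg.lstsq(A,(p[:,:2]**2).sum(1),rcond=None)[0]
    return s[:2],np.sqrt(s[2]+s[:2]@s[:2])
def near(W,x,y,r,z0,z1):
    p=W.reshape(-1,3);p=p[np.isfinite(p[:,0])]
    return p[(np.hypot(p[:,0]-x,p[:,1]-y)<r)&(p[:,2]>z0)&(p[:,2]<z1)]
E
python3 - <<'E'
from h import *
for n in ("scene","top"):
    W=np.load(n+"0.npy")
    print("==",n,"table z",np.nanmedian(near(W,.55,.05,.04,-.05,.05)[:,2]).round(4))
    f=near(W,.472,.274,.045,.015,.026);c,_=cv2.minEnclosingCircle(f[:,:2].astype(np.float32));print("flange",len(f),np.round(c,4),_,f[:,:2].mean(0).round(4),np.median(f[:,2]).round(4))
    t=near(W,.472,.274,.045,.030,.06)
    _,lab,cen=cv2.kmeans(t[:,:2].astype(np.float32),2,None,(3,50,1e-5),5,cv2.KMEANS_PP_CENTERS)
    d=cen[1]-cen[0];print("tabs",cen.round(4),cen.mean(0).round(4),np.linalg.norm(d),"dir",np.degrees(np.arctan2(d[1],d[0])),[t[lab[:,0]==i][:,2].max().round(4) for i in (0,1)],len(t))
    h=near(W,.56,-.17,.2,.038,.053);r=cv2.minAreaRect(h[:,:2].astype(np.float32));print("housing",r,np.median(h[:,2]))
    p=near(W,.6,-.17,.1,.06,.1);hi=p[:,2]
    print("turret hist",np.histogram(hi,bins=np.arange(.06,.1,.004)))
    k=near(W,.48,-.12,.2,.052,.075); k=k[k[:,0]<.53];print("key",len(k),np.median(k,0).round(4),[np.round(x,4) for x in cv2.minEnclosingCircle(k[:,:2].astype(np.float32))],k.max(0).round(4))
E
```

```text
== scene table z -0.0005
flange 295 [0.4713 0.2719] 0.0319957435131073 [0.4728 0.2737] 0.0195
tabs [[0.4842 0.2522]
 [0.4604 0.2918]] [0.4723 0.272 ] 0.046282332 dir 121.00324 [np.float64(0.0462), np.float64(0.0489)] 64
housing ((0.5494276285171509, -0.18314093351364136), (0.2127322256565094, 0.17087401449680328), 0.5430595278739929) 0.04531393754668338
turret hist (array([ 39,  40, 156,  82,  36, 250,  51,   0,   0,   0]), array([0.06 , 0.064, 0.068, 0.072, 0.076, 0.08 , 0.084, 0.088, 0.092,
       0.096, 0.1  ]))
key 197 [ 0.4986 -0.1279  0.0568] [array([ 0.5002, -0.1777]), np.float64(0.0718)] [ 0.5292 -0.1066  0.07  ]
== top table z -0.0009
flange 249 [0.4679 0.2746] 0.03068544529378414 [0.4673 0.273 ] 0.0194
tabs [[0.4554 0.2914]
 [0.4786 0.2541]] [0.467  0.2727] 0.04388271 dir -58.08863 [np.float64(0.0462), np.float64(0.0488)] 37
housing ((0.5461225509643555, -0.1830405443906784), (0.21110887825489044, 0.16973240673542023), 0.3692326247692108) 0.045152829630273256
turret hist (array([ 10,  24,  81,  69,  33, 149,  53,   0,   0,   0]), array([0.06 , 0.064, 0.068, 0.072, 0.076, 0.08 , 0.084, 0.088, 0.092,
       0.096, 0.1  ]))
key 183 [ 0.4906 -0.131   0.0565] [array([ 0.4945, -0.1837]), np.float64(0.0766)] [ 0.5272 -0.1076  0.0693]
```

Run:
```python
from h import *
for n in ("scene","top"):
    W=np.load(n+"0.npy")
    p=near(W,.6,-.18,.06,.078,.1);c,r=cv2.minEnclosingCircle(p[:,:2].astype(np.float32))
    print(n,"rim",np.median(p[:,2]),np.round(c,4),r,p[:,:2].mean(0).round(4))
    a=np.arctan2(p[:,1]-c[1],p[:,0]-c[0]);print("inner r",[(np.hypot(*(p[:,:2]-c).T)[(a>b)&(a<b+.785)].min().round(4),np.hypot(*(p[:,:2]-c).T)[(a>b)&(a<b+.785)].max().round(4)) for b in np.arange(-np.pi,3,np.pi/4)])
    s=near(W,.598,-.183,.017,.05,.078);print("seal",np.median(s[:,2]),len(s))
    k=near(W,c[0]-.1,-.12,.035,.0535,.075);cc,r=cv2.minEnclosingCircle(k[:,:2].astype(np.float32));print("collar",np.round(cc,4),r); k=k[k[:,2]>.0595];print("key",len(k),k.mean(0).round(4))
q=q_down(np.radians(31.5))
move_ptp([.4697,.2728,.12],q)
print(current_joint_pos())
print(servo_line([.4697,.2728,.024],None,rate=.06,contact_N=6),current_position())
move_gripper(.036);print(current_finger_gap(),current_grip_force(),current_force())
```

```text
scene rim 0.08245996659916865 [ 0.5991 -0.1822] 0.03673197701573372 [ 0.6011 -0.182 ]
inner r [(np.float64(0.0251), np.float64(0.0361)), (np.float64(0.0254), np.float64(0.0361)), (np.float64(0.0256), np.float64(0.0365)), (np.float64(0.0255), np.float64(0.0366)), (np.float64(0.0243), np.float64(0.036)), (np.float64(0.0245), np.float64(0.0352)), (np.float64(0.0243), np.float64(0.0349)), (np.float64(0.0236), np.float64(0.0366))]
seal 0.07138350229378021 131
collar [ 0.4944 -0.1251] 0.02028224617242813
key 59 [ 0.4955 -0.1248  0.0649]
top rim 0.08239043469774558 [ 0.5961 -0.1836] 0.03659422695636749 [ 0.5962 -0.1834]
inner r [(np.float64(0.0246), np.float64(0.035)), (np.float64(0.0246), np.float64(0.0354)), (np.float64(0.0251), np.float64(0.0365)), (np.float64(0.0249), np.float64(0.0357)), (np.float64(0.0251), np.float64(0.0365)), (np.float64(0.0251), np.float64(0.036)), (np.float64(0.0254), np.float64(0.0364)), (np.float64(0.0249), np.float64(0.0365))]
seal 0.07137670262987174 97
collar [ 0.4905 -0.1258] 0.019657157361507416
key 59 [ 0.4892 -0.1261  0.064 ]
[3.99737034e-01 3.94712334e-01 1.74789722e+00 3.34516646e-04
 9.98442488e-01 1.41897730e+00]
False [0.46997487 0.27291427 0.02433349]
0.03859121652994185 30.035362243652344 [-1.23601535 -0.70197198  5.05711331]
```

Run:
```python
from h import *
p=current_position();q=q_down(np.radians(31.5))
servo_line([p[0],p[1],.2],None,rate=.1);print(current_finger_gap(),current_force())
move_ptp([.5977,-.1829,.2],q);servo_line([.5977,-.1829,.145],None,rate=.08)
P=current_position();print(P,current_joint_pos(),current_clock(),current_finger_gap())
ims=[]
for n in ("scene","top"):
    c=capture(n);W=cloud(c);np.save(n+"1.npy",W)
    for d in silhouettes(n,"cap")[:3]: print(n,d["conf"],d["xy"],d["region"].sum())
    f=near(W,P[0],P[1],.05,.132,.146);print(len(f),[np.round(x,4) for x in cv2.minEnclosingCircle(f[:,:2].astype(np.float32))],f.mean(0).round(4))
    u=(260,340) 
    ims.append(c["image"][150:290,120:320] if n=="scene" else c["image"][140:280,240:440])
cv2.imwrite("pics/held.png",cv2.resize(np.vstack(ims),None,fx=2.1,fy=2.1,interpolation=cv2.INTER_CUBIC))
```

```text
0.038355466366604904 [-0.24277316 -0.04037864 -0.24248462]
[ 0.59802771 -0.18302297  0.14526627] [-4.07426350e-01  4.68583371e-01  1.53907692e+00  7.43931822e-05
  1.13339394e+00  6.13629001e-01] 9.5333 0.03852345187749224
scene 0.9 [208.0, 201.6] 408
scene 0.8 [385.2, 155.6] 325
scene 0.68 [410.9, 221.5] 427
371 [array([ 0.5993, -0.183 ]), np.float64(0.0322)] [ 0.6037 -0.1806  0.1403]
top 0.57 [181.5, 187.9] 97
0 [array([0., 0.]), np.float64(0.0)] [nan nan nan]<stdin>:10: RuntimeWarning: Mean of empty slice.
  ret = um.true_divide(
```

View pics/held.png

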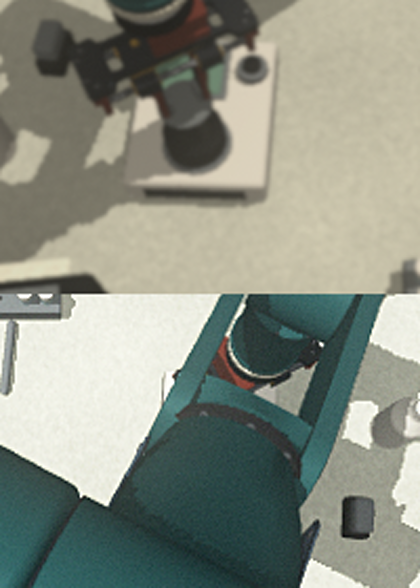

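The picture shows the cap held level over the turret. In the scene camera its flange centre is within 1 mm of the well axis. I'll descend gently under force guard.

Run:
```python
from h import *
x,y=.5977,-.1835
print(current_force())
print(servo_line([x,y,.105],None,rate=.05,contact_N=6),current_position(),current_force())
for z in (.1,.097,.095,.094,.093,.092,.091,.090,.0895):
    r=servo_line([x,y,z],None,rate=.012,contact_N=9)
    F=np.array(current_force());print(z,r,np.round(current_position(),4),F.round(2),round(current_finger_gap(),4))
    if r or F[2]>10 or np.hypot(F[0],F[1])>6: break
```

```text
[ 0.2066616   0.95049781 -0.39226449]
False [ 0.59798004 -0.18358114  0.10523943] [-1.257631    0.53112568 -1.51269737]
0.1 False [ 0.5976 -0.1835  0.0999] [0.59 0.36 0.15] 0.0382
0.097 False [ 0.5976 -0.1835  0.0969] [ 0.93 -0.06 -0.26] 0.0388
0.095 False [ 0.598  -0.1836  0.0953] [ 0.05 -0.27  2.23] 0.0386
0.094 False [ 0.5979 -0.1836  0.0942] [-0.83  0.51  3.32] 0.0387
0.093 False [ 0.598  -0.1836  0.0931] [0.31 0.54 4.47] 0.0385
0.092 False [ 0.5979 -0.1836  0.0921] [1.25 0.18 4.94] 0.0383
0.091 False [ 0.598  -0.1836  0.0915] [-1.33  1.15  7.46] 0.0386
0.09 False [ 0.598  -0.1836  0.0914] [-2.69  0.91 14.  ] 0.0386
```

The seal met the nose at about z 0.0955 and the flange landed at 0.0914, with no side force. I'll release and check.

Run:
```python
from h import *
move_gripper(.07);print(current_finger_gap(),current_force(),current_position())
p=current_position();servo_line([p[0],p[1],.2],None,rate=.1)
q=q_down(np.radians(31.5))
move_ptp([.45,.05,.25],q);move_gripper(0.0)
ims=[]
for n in ("scene","top"):
    c=capture(n);W=cloud(c)
    f=near(W,.598,-.183,.045,.092,.109)
    A=np.c_[f[:,:2],np.ones(len(f))]
    g=near(W,.598,-.183,.034,.083,.094);print(n,len(g),[np.round(v,4) for v in cv2.minEnclosingCircle(g[:,:2].astype(np.float32))],np.median(g,0).round(4))
    co=np.linalg.lstsq(np.c_[g[:,:2],np.ones(len(g))],g[:,2],rcond=None)[0];print("slope",co[:2].round(3))
    t=near(W,.598,-.183,.045,.096,.125)
    _,lab,cen=cv2.kmeans(t[:,:2].astype(np.float32),2,None,(3,50,1e-5),5,cv2.KMEANS_PP_CENTERS)
    print("tabs",cen.round(4).tolist(),cen.mean(0).round(4),np.linalg.norm(cen[1]-cen[0]))
    k=near(W,.493,-.1254,.011,.055,.075);print("key",len(k),np.median(k,0).round(4))
    ims.append(c["image"][150:260,160:300] if n=="scene" else c["image"][150:260,290:430])
cv2.imwrite("pics/latched.png",cv2.resize(np.vstack(ims),None,fx=2.7,fy=2.7,interpolation=cv2.INTER_CUBIC))
print(current_clock(),current_finger_gap(),current_force())
```

```text
0.07022687969416813 [ 0.69017807  1.20843897 -0.25885848] [ 0.5974613  -0.18339753  0.08962161]
scene 432 [array([ 0.5989, -0.1826]), np.float64(0.0336)] [ 0.6026 -0.183   0.0886]
slope [-0.013 -0.006]
tabs [[0.614300012588501, -0.20180000364780426], [0.5899999737739563, -0.16249999403953552]] [ 0.6022 -0.1822] 0.04623509
key 44 [ 0.4944 -0.1252  0.0659]
top 304 [array([ 0.5972, -0.1828]), np.float64(0.0336)] [ 0.596  -0.1838  0.0882]
slope [ 0.007 -0.014]
tabs [[0.6085000038146973, -0.20270000398159027], [0.583899974822998, -0.1632000058889389]] [ 0.5962 -0.183 ] 0.046544425
key 41 [ 0.4921 -0.1251  0.0645]
17.4333 0.00035788133635250796 [-0.37606562 -0.1099277   0.12575784]
```

View pics/latched.png

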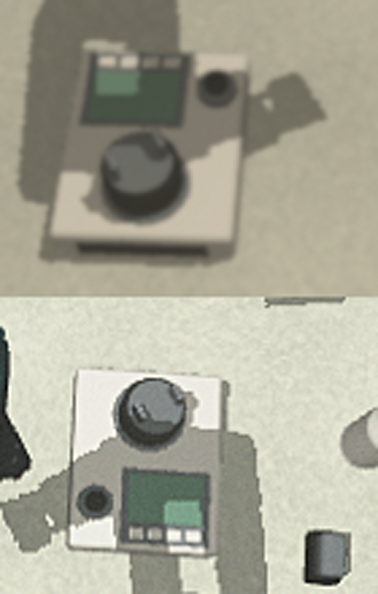

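The cap is latched: its flange is level at 0.0884 m, 6 mm above the rim as expected, and the tab spread is back to its free value. Now the key.

Run:
```python
from h import *
q=q_down(np.radians(31.5));x,y=.4928,-.1254
move_ptp([x,y,.16],q);servo_line([x,y,.075],None,rate=.06,contact_N=6)
for z in (.066,.063,.062,.061,.060,.059,.058,.0575):
    r=servo_line([x,y,z],None,rate=.012,contact_N=6)
    F=np.array(current_force());print(z,r,np.round(current_position(),4),F.round(2))
    if r or F[2]>8: break
sleep(.3);print(current_position(),current_force())
```

```text
0.066 False [ 0.4927 -0.1253  0.066 ] [-0.4   0.22  0.87]
0.063 False [ 0.4927 -0.1254  0.063 ] [-2.09  1.01  3.37]
0.062 False [ 0.4928 -0.1254  0.062 ] [-0.9   0.71  3.55]
0.061 False [ 0.4928 -0.1254  0.0613] [-1.61  0.87  7.01]
0.06 False [ 0.4929 -0.1254  0.0611] [-3.42  1.97 16.33]
[ 0.49284319 -0.1253861   0.0610783 ] [-3.80820863  0.88552206 16.44206373]
```

Run:
```python
from h import *
servo_line([.4928,-.1254,.16],None,rate=.08)
move_ptp([.45,.05,.25],q_down(np.radians(31.5)));sleep(.3)
for n in ("scene","top"):
    W=cloud(capture(n))
    g=near(W,.598,-.183,.034,.083,.094);print(n,np.median(g,0).round(4))
    t=near(W,.598,-.183,.045,.096,.125)
    _,lab,cen=cv2.kmeans(t[:,:2].astype(np.float32),2,None,(3,50,1e-5),5,cv2.KMEANS_PP_CENTERS)
    print("tabs",cen.mean(0).round(4),np.linalg.norm(cen[1]-cen[0]))
    k=near(W,.493,-.1254,.011,.055,.075);print("key",len(k),np.median(k,0).round(4))
    if n=="scene": cv2.imwrite("pics/end.png",cv2.resize(capture(n)["image"],(784,588)))
print(current_clock(),current_force())
```

```text
scene [ 0.6024 -0.1825  0.0885]
tabs [ 0.6022 -0.1822] 0.046391375
key 47 [ 0.4952 -0.1247  0.0658]
top [ 0.5962 -0.1829  0.0884]
tabs [ 0.5962 -0.1832] 0.046414904
key 41 [ 0.4919 -0.1251  0.065 ]
24.85 [-0.19368439  0.59010848  0.73037382]
```

View pics/end.png

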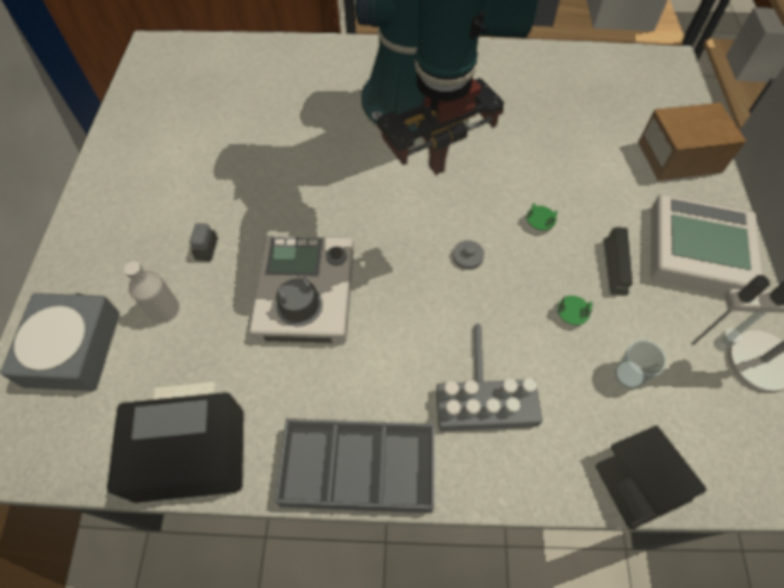

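The grey cap is seated in the turret at (297,298), the key at (336,255) is back up, the bystanders haven't moved and the robot is clear, so I'm handing in.

```bash
python3 -c "
from bench import *
print(close_job())"
```

```text
the job is handed in; nothing more can be done
None
```

I handed the job in: by the camera and force readings the grey cap is latched level in the well, the read key went fully down (about 16 N at the bottom) and came back up, and nothing else moved; the hand-in returned no verdict.

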